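Load a filter canister into the test station and clamp it

TASK

Load the yellow-banded canister into the test station: raise the red-knobbed lever on the blue head fully so that the presser foot goes up, lift the canister by its handle off its transport stand and set it down upright and centred on the round grey platform, inside the orange rim, and let go of it with the lever still raised. Then swing the lever back down until the foot rests on the canister's lid, and leave everything like that. Do not tip the canister over, and do not push the blue bin, the pin plate or the screwdriver about.

Things in the scene. Friction and masses are not known exactly. Their poses are not given: they have to be found in the camera images.
- station: Test station, fixed: base plate 230 x 200 x 12 mm, round platform in front, 40 mm square column 282 mm tall (its axis at x = 105 mm) with a blue head overhanging the platform's rear: x -28 to 87, y -35 to 60, z 205 to 265 mm. Origin on the table surface; own x points from the open front to the column, own y to the lever's side, z up.
- nest (a point): Centre of the top face of the station's round grey platform (110 mm diameter, top 50 mm above the table), at x = -30 mm, y = 0 in the station's frame, and with its axes. An orange rim 5 mm high (inner radius 45 mm) runs round the back half (+x); the front half is open.
- foot_pad (a point): Centre of the underside of the presser foot, a black disc of 32 mm diameter on a vertical rod under the head, 22 mm behind (+x) the platform's centre. 147 mm above the table with the lever at 0, rising 35 mm per rad of lever (to 186 mm). It meets the lid of a canister standing on the platform (150 mm high) with the lever at about 0.08.
- lift_lever (a joint): Lever angle, rad: 0 = lowest stop, 1.1 = highest stop. The knob is 120 mm from the pivot, on its front (-x) side: 30 degrees (0.524 rad) below station -x at 0, rising as the value grows, 33 degrees above -x at 1.1. It has friction and stays where it is left; about 2 N at the knob moves it.
- lever_pivot (a point): Lever's pivot: axis parallel to the station's y, at x = 0, y = 85 mm, z = 228 mm in the station's frame.
- lever_knob (a point): Centre of the red knob at the lever's free end: a cylinder of 24 mm diameter, 22 mm long, its axis parallel to the station's y (flat ends face +y and -y). The lever is a steel rod of 10 mm diameter.
- stand: Transport stand, fixed: 110 mm square dark foot, black round top plate of 100 mm diameter, top face 60 mm above the table. Origin at the centre of its underside. It is left or right of the station.
- canister: Closed steel canister, yellow band near its foot, flat black lid: 84 mm diameter, 100 mm tall, about 0.25 kg, starting on the stand. Origin at the centre of its underside, z up. Black D-shaped handle along own -x: upright grip 12 mm thick (own y), 16 mm wide, centred 85 mm from the axis, from 20 to 90 mm high, joined to the body by 12 mm thick arms at heights 26 and 84 mm.
- parts_bin: Bystander: open blue plastic bin 130 x 110 x 70 mm with steel collars in it. Origin at the centre of its underside.
- pin_plate: Bystander: aluminium plate 120 x 90 x 18 mm with six steel pins, 42 mm tall in all. Origin at the centre of its underside.
- screwdriver: Bystander: screwdriver with an orange handle, 190 mm long, lying on the table. Origin under its middle, own x along its length.
There are look-alikes about, which are no part of the job. What is shaped like the canister but pink is not meant.

How it is judged:
On the way, in this order (a step that is already met when the one before it is completed fails the run):
1. the lever is raised (above 0.85 rad) while the canister is still on the stand (value of joint lift_lever above 0.85 rad and horizontal distance between canister and stand below 0.03 m), for 0.2 s.
2. the canister is lifted off the stand, the lever still raised (z of canister in the frame of stand above 0.07 m and value of joint lift_lever above 0.75 rad), for 0.1 s.
3. the canister stands released on the platform within 14 mm of its centre, the lever still raised (above 0.6 rad) (horizontal distance between canister and nest below 0.014 m and z of canister in the frame of nest between -0.005 and 0.005 m and angle between canister's own z axis and vertical below 0.08 rad and value of joint lift_lever above 0.6 rad and contact force between the fingers and canister below 0.1 N), for 0.2 s.
At the end, for the whole second after the job is handed in: The canister stands upright (within 0.08 rad) on the platform, its axis within 14 mm of the platform's centre and its underside within 5 mm of the platform's height, at rest; the lever is down (below 0.25 rad) and the presser foot is on the lid (no more than 4 mm above it) (horizontal distance between canister and nest below 0.014 m and z of canister in the frame of nest between -0.005 and 0.005 m and angle between canister's own z axis and vertical below 0.08 rad and z of foot_pad in the frame of canister below 0.104 m and value of joint lift_lever below 0.25 rad and linear speed of canister below 0.01 m/s); the robot touches nothing.
It fails at once if the canister is tipped by more than 0.5 rad (angle between canister's own z axis and vertical above 0.5 rad).
It fails at once if the blue bin is moved by more than 20 mm (distance of parts_bin from where it was at the start of the episode above 0.02 m).
It fails at once if the pin plate is moved by more than 20 mm (distance of pin_plate from where it was at the start of the episode above 0.02 m).
It fails at once if the screwdriver is moved by more than 20 mm (distance of screwdriver from where it was at the start of the episode above 0.02 m).
It also fails if it takes over 72 s, if anything falls off the work surface, if the arm or the gripper's body presses on something with over 40 N, if the wrist force passes 120 N, or if a joint passes its speed limit or range.

ROBOT

A 7-joint arm with a two-finger parallel gripper is mounted at the origin on the work surface. World frame = base frame: x ahead of the robot, y to its left, z up, the work surface at z = 0. Lengths are in m, angles in rad, forces in N, time in s.
With the tool pointing down it reaches from about 0.425 to 0.8 m from the base axis. Payload 8.3 kg.
Tool frame: the origin (TCP) lies at the centre of the arm's flange, where the gripper is bolted on; the fingertips stand nose_length ahead of it and the grasp point (between the pads) lies 155 mm ahead of it (nose_length is the distance from the TCP to the fingertips, in m); z points along the fingers, y is the line along which they close (so a half turn about z gives the same grasp; the last joint's range is limited). The gripper opens to 85 mm and grips with 20 to 120 N. Pads are 22 mm wide; open, the fingers measure 114 mm over their backs; the gripper's body (76 mm by 85 mm) begins 54 mm behind the grasp point. The pads swing forward as they close: fully open they stand 13 mm farther back than shut.
Start: joints at [-1.408, 0.383, 0.016, 1.37, -0.006, 1.388, -0.046], TCP at [0.14, 0.609, 0.405] pointing down, gripper open.
Joint ranges: [-2.95, 2.95], [-0.25, 2.06], [-1.52, 1.56], [0.18, 2.33], [-1.44, 4.58], [0.02, 2.06], [-3.01, 3.01]. Speed limits (rad/s): [2.39, 2.39, 3.01, 3.01, 3.14, 3.14, 3.14].

INTERFACE

Orientations are given as a unit quaternion [x, y, z, w].
In Python, from plant import * gives the robot as it stands.
- The arm moves only by the tool move_arm, never from a script. Its arguments are lists of equal length, an entry for each row: "translation": the shift along the world's x, y, z as a fraction of full scale, a list of three; "spin": the turn about the world's z as a fraction of full scale. In form: {"translation": [[dx, dy, dz], ...], "spin": [spin, ...]}. A call has 1 to 10 rows; each row is the pose to reach, as a shift and turn from the pose commanded when the call began; what a row does not reach only later rows make up. Full scale, the value 1, is 0.2 m for a shift and 90 degrees for a turn. A row lasts 1/12 s, in which the tool goes at most 41.7 mm and 7.16 degrees, less where a joint would pass 70% of its speed; a pose out of reach is approached as far as the arm can. A call with a number of a shift or a turn outside -1 to 1 is refused whole. A call with a gripper value outside its range is refused whole. "grip" is the opening, from 0 (shut) to 1 (fully open), set as the call begins (left out, the last holds). The fingers move at their own pace and stop on an object; "force" is the grip in N (left out, the last holds). Time passes only in rows, so rows that repeat a pose let the fingers close. It gives the time, the measured TCP pose, the force, the opening and the grip force at its end, in the units of the state.
- sense(): the state, without advancing time (a new reading comes with each control period).
- grab_frame(name): name is "scene" or "top" or "wrist"; returns the picture (420x560x3 uint8, red, green, blue); there is no depth.
- get_calibration(name): a dict with "camera_matrix" (3x3 intrinsics, pixels), "extrinsics" (4x4, takes a point from world to camera coordinates). Camera axes: x right, y down, z forward; pixel columns grow to the right and rows downward; lengths in m; the calibration is good to about 2 mm. The wrist camera is an equidistant fisheye: a pixel r from the principal point sees the ray r / f radians off the axis. A picture is of the moment at which its call begins: read the wrist's pose just before it. get_calibration takes no time and is no camera call; for the wrist camera it gives the pose at the moment of the call.
- close_job(): hands the job in; it is judged then, once.
Trained networks look in the newest picture that a camera, given by its name, has taken for a name from the list of things; names that differ only in an ending like _2 or _b are one class to them, and where a whole thing is asked for, a point or a joint stands for the part that bears it (a point fixed in the world has none). Each returns a list of dicts, best first, with "score" (0 to 1); they miss things now and then, are a little off and sometimes report something else, mostly with a low value. They report only what shows in the picture. A call takes as long as a camera call. They do not tell look-alikes from the thing itself.
- masks_of(camera, target): "mask" (420x560 bool, what is visible of it) and "rect" ([left, top, right, bottom] in pixels, round what is visible of it).
The state is a dict: "time_s": time; "joint_positions": joint angles; "joint_velocities": joint speeds; "joint_torque": joint torques, N m; "position": TCP position; "tcp_rot": TCP orientation; "force": force on the tool from outside, world axes, zero at the start; "wrist_torque": the same for the moment, N m; "width": finger opening in m; "grasp_force": force on a finger pad.
Only numpy, scipy, OpenCV 4.12 (cv2) and the standard library are available. Lean on these libraries where they do the work, as an engineer would, in place of code of your own. Each camera call takes 0.05 s, during which the arm holds its last target. There are 200 camera calls.

## Working session

There is one attempt and no reset: what is moved stays moved. The work goes in short steps, Python scripts to look and compute and a tool call to move; the robot and the scene stay as the last step left them, time stands still between calls to the robot, and variables do not carry over. Pictures are saved under pics/ and viewed, at most 10 in all, crops included, and the job is handed in when it is done.

Besides the shell and the picture viewer there is one more tool, called after "Request:" in YAML: its name, and indented under it one key for each argument. move_arm: Moves the arm, as the interface text tells. Its arguments: {"type":"object","properties":{"translation":{"type":"array"},"spin":{"type":"array"},"grip":{"type":"number"},"force":{"type":"number"}},"required":["translation","spin"]}

```bash
mkdir -p pics; ls; python3 - <<'E'
from plant import *
import cv2,numpy as np
for n in ("scene","top"):
    cv2.imwrite(f"pics/{n}0.png",grab_frame(n)[:,:,::-1])
    c=get_calibration(n);print(n,np.round(c["camera_matrix"],1).tolist(),np.round(c["extrinsics"],3).tolist())
s=sense();print({k:np.round(v,3).tolist() for k,v in s.items()})
try: print(nose_length)
except Exception as e: print(e)
E
```

```text
pics
scene [[403.9, 0.0, 275.5], [0.0, 403.9, 208.1], [0.0, 0.0, 1.0]] [[0.602, 0.798, 0.006, -0.358], [0.431, -0.319, -0.844, -0.079], [-0.672, 0.511, -0.536, 1.593], [0.0, 0.0, 0.0, 1.0]]
top [[428.9, 0.0, 280.6], [0.0, 428.9, 210.6], [0.0, 0.0, 1.0]] [[0.021, -1.0, 0.019, 0.045], [-0.998, -0.022, -0.064, 0.508], [0.064, -0.018, -0.998, 1.183], [0.0, 0.0, 0.0, 1.0]]
{'time_s': 0.1, 'joint_positions': [-1.408, 0.384, 0.016, 1.371, -0.006, 1.388, -0.046], 'joint_velocities': [-0.002, -0.001, 0.001, -0.005, 0.001, 0.001, -0.0], 'joint_torque': [0.003, -62.915, 0.847, -37.276, 0.017, 0.011, -0.0], 'position': [0.14, 0.609, 0.404], 'tcp_rot': [0.113, 0.994, -0.001, -0.0], 'force': [-0.512, -0.054, -0.31], 'wrist_torque': [0.014, 0.009, -0.007], 'grasp_force': 0.0, 'width': 0.086}
0.1734
```

View pics/scene0.png

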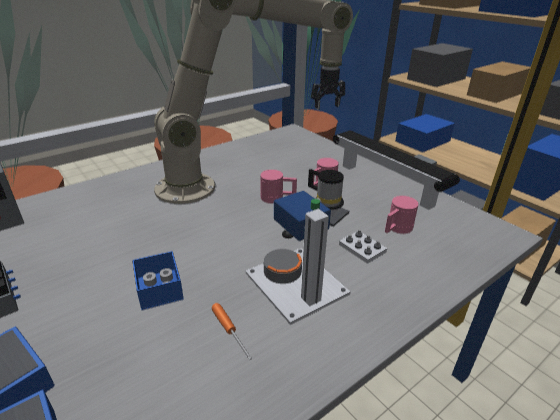

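View pics/top0.png

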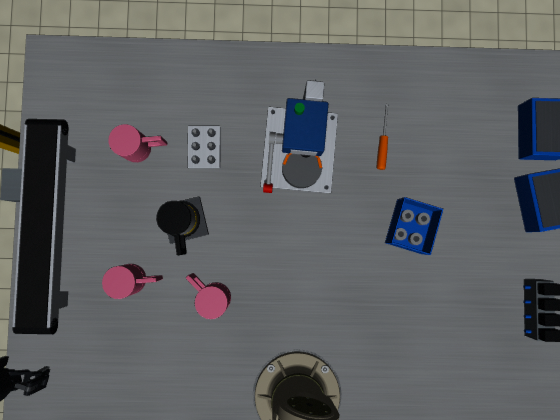

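The top picture shows four canister-shaped things. Pink look-alikes are at (128,142), (122,282) and (211,301). The steel and black one on the dark stand is at (177,217), with its handle towards (181,250). In the scene view it is at (330,185) with its yellow band, so that is my choice. The platform is at (302,168) and the red knob at (268,188). Next I'll check the choice in a crop and measure.

```bash
cat > h.py <<'E'
from plant import *
import cv2,numpy as np
def back(cam,uv,z):
    c=get_calibration(cam);K=c["camera_matrix"];T=np.array(c["extrinsics"])
    R,t=T[:3,:3],T[:3,3];o=-R.T@t
    d=R.T@np.linalg.inv(K)@np.array([uv[0],uv[1],1.])
    return o+d*(z-o[2])/d[2]
def proj(cam,p):
    c=get_calibration(cam);T=np.array(c["extrinsics"])
    q=np.array(c["camera_matrix"])@(T[:3,:3]@np.array(p)+T[:3,3]);return q[:2]/q[2]
E
python3 - <<'E'
from h import *
f={n:cv2.imread(f"pics/{n}0.png") for n in("top","scene")}
a=cv2.resize(f["top"][75:260,150:345],None,fx=3,fy=3,interpolation=cv2.INTER_CUBIC)
b=cv2.resize(f["scene"][150:320,240:390],None,fx=3,fy=3,interpolation=cv2.INTER_CUBIC)
cv2.imwrite("pics/ctop.png",a);cv2.imwrite("pics/cscene.png",b)
for cam in("top","scene"):
    for t in("canister","stand","station","lever_knob","nest"):
        try:
            for m in masks_of(cam,t)[:5]:
                M=m["mask"];ys,xs=np.nonzero(M);print(cam,t,round(m["score"],2),np.round(m["rect"],1),M.sum(),xs.mean().round(1),ys.mean().round(1))
        except Exception as e: print(cam,t,e)
E
```

```text
top canister 0.91 [101.2 264.3 161.7 302.1] 1301 125.4 280.3
top canister 0.9 [107.6 123.6 169.4 163.8] 1372 132.2 142.7
top canister 0.68 [186.7 272.2 235.  315.6] 1179 210.0 297.6
top canister 0.55 [155.  202.7 197.  253. ] 1320 176.5 221.7
top stand 0.93 [165.6 194.2 208.2 245.8] 570 194.9 219.9
top station 0.59 [259.5  84.6 338.2 193.7] 6496 299.9 143.6
top lever_knob 0.83 [263.  133.7 274.8 190.3] 365 269.4 161.7
top nest 0.55 [261.7  80.7 338.8 194.8] 6558 300.0 143.6
scene canister 0.97 [309.7 167.5 344.5 204.7] 993 327.6 186.0
scene canister 0.7 [260.3 171.5 298.9 204.2] 855 274.8 185.6
scene canister 0.63 [387.3 195.5 419.9 233.5] 977 401.6 215.0
scene stand 0.55 [244.8 189.9 354.7 326.4] 7091 298.9 261.1
scene nest 0.59 [245.9 191.4 352.7 324.1] 6970 299.0 261.0
```

View pics/ctop.png

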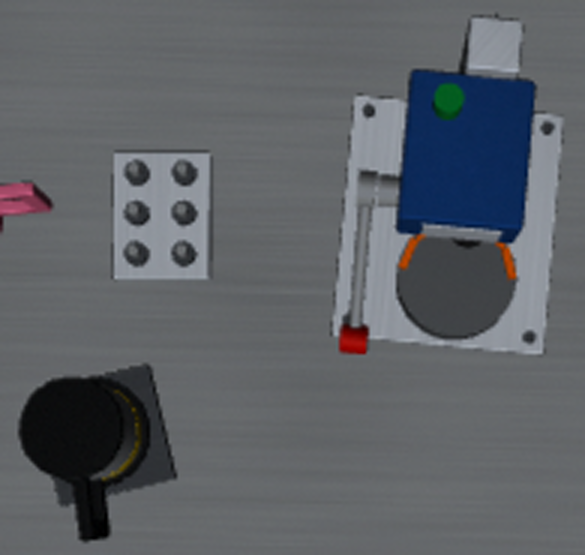

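View pics/cscene.png

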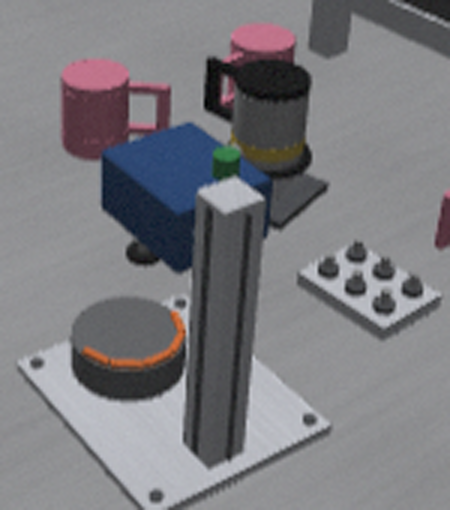

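```bash
cat > fit.py <<'E'
from h import *
from scipy.optimize import least_squares
T=lambda u,v:np.array([150+(u+.5)/3-.5,75+(v+.5)/3-.5])
S=lambda u,v:np.array([240+(u+.5)/3-.5,150+(v+.5)/3-.5])
F=[("top",T(412,68),(.087,.06,.265)),("top",T(536,84),(.087,-.035,.265)),
("top",T(471,14),(.125,.02,.282)),("top",T(524,20),(.125,-.02,.282)),("top",T(519,73),(.085,-.02,.282)),("top",T(465,70),(.085,.02,.282)),
("top",T(457,279),(-.03,0,.05)),("scene",S(129,332),(-.03,0,.05)),
("scene",S(197,196),(.085,-.02,.282)),("scene",S(264,193),(.125,.02,.282)),("scene",S(234,211),(.125,-.02,.282))]
P=[("top",T(357,94),(.115,.1,.012)),("top",T(564,117),(.115,-.1,.012)),("top",T(543,354),(-.115,-.1,.012)),("top",T(331,335),(-.115,.1,.012)),
("scene",S(17,367),(-.115,-.1,.012)),("scene",S(329,427),(.115,.1,.012))]
def W(q,p):
    c,s=np.cos(q[2]),np.sin(q[2]);return np.array([q[0]+c*p[0]-s*p[1],q[1]+s*p[0]+c*p[1],p[2]])
def r(q):
    a=[proj(c,W(q,p))-uv for c,uv,p in F]+[proj(c,W(q,(p[0]+q[3],p[1],p[2])))-uv for c,uv,p in P]
    return np.array(a)
s=least_squares(lambda q:r(q).ravel(),[.64,-.03,0,0],loss="soft_l1");q=s.x
if __name__=="__main__":
    print("station",q.round(4));print(r(q).round(1).tolist())
    print("nest",W(q,(-.03,0,.05)))
    # knob from top view: solve lever angle
    uv=T(354,340)
    K=lambda a:W(q,(-.12*np.cos(a-.524),.085,.228+.12*np.sin(a-.524)))
    for a in(0,.1,.2,.3,.5):print(a,K(a).round(4),(proj("top",K(a))-uv).round(1))
    lid=back("top",T(70.5,428),.16);hd=back("top",T(94,533),.15)
    print("lid",lid.round(4),"handle end",hd.round(4))
    print("scene lid px",S(272,77),proj("scene",lid))
    h=(hd-lid)[:2];print("handle dir deg",np.degrees(np.arctan2(h[1],h[0])),np.linalg.norm(h))
    # stand foot right corners
    print("stand corners",back("top",T(150,364),.01)[:2],back("top",T(176,477),.01)[:2])
E
python3 fit.py
```

```text
station [ 0.6552  0.001  -0.0797  0.0271]
[[-1.1, -0.1], [-0.5, -1.0], [-0.9, 0.6], [-0.7, 0.5], [-0.7, 0.4], [-0.7, -0.5], [-1.1, -0.7], [0.4, -0.3], [-0.5, -2.6], [1.6, 1.4], [-2.4, 0.7], [2.3, -0.0], [3.1, -0.4], [2.7, 0.5], [2.7, -0.4], [-2.5, -0.8], [-0.6, 1.1]]
nest [0.62531748 0.00343315 0.05      ]
0 [0.5584 0.094  0.168 ] [-1.  -2.8]
0.1 [0.553  0.0945 0.1786] [-1.3 -1.1]
0.2 [0.5486 0.0948 0.1898] [-1.5  0.2]
0.3 [0.5454 0.0951 0.2013] [-1.7  1. ]
0.5 [0.5424 0.0953 0.2251] [-2.   1.1]
lid [0.4752 0.3207 0.16  ] handle end [0.3901 0.3007 0.15  ]
scene lid px [330.33333333 175.33333333] [330.72699105 174.92778187]
handle dir deg -166.78481559337547 0.08743268692288461
stand corners [0.54313776 0.283654  ] [0.43821855 0.25609616]
```

The crops confirm it. The yellow-banded canister is on the dark stand, with its lid centre at crop (70,428) and its handle pointing towards the robot. The lever rod runs from (375,190) to the red knob at (354,340). I'll refit with a free plate offset and start moving towards the knob.

```bash
sed -i 's/(p\[0\]+q\[3\],p\[1\],p\[2\])/(p[0]+q[3],p[1]+q[4],p[2])/; s/\[.64,-.03,0,0\]/[.64,-.03,0,0,0]/' fit.py; python3 fit.py | head -9
```

```text
station [ 0.6552 -0.0008 -0.075   0.0262  0.0089]
[[-0.5, 0.0], [0.1, -1.1], [-0.3, 0.6], [-0.1, 0.4], [-0.0, 0.3], [0.0, -0.5], [-0.3, -0.7], [-0.2, 0.0], [-1.0, -2.4], [1.2, 1.6], [-2.8, 0.9], [-0.4, 0.1], [0.4, -0.5], [0.3, 0.3], [0.3, -0.3], [-0.6, -1.7], [1.2, -0.3]]
nest [0.62532305 0.00140082 0.05      ]
0 [0.558  0.0917 0.168 ] [-0.  -2.6]
0.1 [0.5525 0.0921 0.1786] [-0.3 -0.9]
0.2 [0.5482 0.0924 0.1898] [-0.5  0.4]
0.3 [0.5449 0.0927 0.2013] [-0.7  1.2]
0.5 [0.542  0.0929 0.2251] [-1.   1.3]
lid [0.4752 0.3207 0.16  ] handle end [0.3901 0.3007 0.15  ]
```

Request:
move_arm:
  translation:
    - [1,-1,0.15]
    - [1,-1,0.15]
    - [1,-1,0.15]
    - [1,-1,0.15]
    - [1,-1,0.15]
    - [1,-1,0.15]
    - [1,-1,0.15]
    - [1,-1,0.15]
  spin: [0.093,0.093,0.093,0.093,0.093,0.093,0.093,0.093]
  grip: 0.7

```text
time_s: 1.27
position: [0.3463, 0.4028, 0.4363]
tcp_rot: [0.046, 0.999, -0.0, 0.002]
force: [1.2, -1.0, 0.5]
width: 0.06
grasp_force: 0.0
```

Request:
move_arm:
  translation:
    - [0.6,-1,0]
    - [0.6,-1,0]
    - [0.6,-1,0]
    - [0.6,-1,0]
    - [0.6,-1,0]
    - [0.6,-1,0]
    - [0.6,-1,0]
    - [0.6,-1,0]
  spin: [0.01,0.01,0.01,0.01,0.01,0.01,0.01,0.01]

```text
time_s: 1.93
position: [0.4605, 0.2078, 0.4349]
tcp_rot: [0.034, 0.999, 0.0, 0.0]
force: [-0.7, 0.7, -0.0]
width: 0.0601
grasp_force: 0.0
```

Request:
move_arm:
  translation:
    - [0.22,-0.58,0]
    - [0.22,-0.58,0]
    - [0.22,-0.58,0]
    - [0.22,-0.58,0]
    - [0.22,-0.58,0]
    - [0.22,-0.58,0]
  spin: [0,0,0,0,0,0]

```text
time_s: 2.43
position: [0.5036, 0.095, 0.4345]
tcp_rot: [0.031, 1.0, 0.0, -0.0]
force: [-0.2, 0.2, -0.6]
width: 0.0599
grasp_force: 0.0
```

```bash
python3 - <<'E'
from h import *
s=sense();print(np.round(s["position"],4),np.round(s["tcp_rot"],3))
c=get_calibration("wrist");print(np.round(c["camera_matrix"],1).tolist());print(np.round(c["extrinsics"],3).tolist())
w=grab_frame("wrist");t=grab_frame("top")
cv2.imwrite("pics/w1.png",w[:,:,::-1])
h=cv2.cvtColor(w,cv2.COLOR_RGB2HSV);m=((h[...,0]<6)|(h[...,0]>174))&(h[...,1]>190)&(h[...,2]>80)
n,l,st,ce=cv2.connectedComponentsWithStats(m.astype(np.uint8))
for i in range(1,n):
    if st[i,4]>30: print(st[i],ce[i])
E
```

```text
[0.5036 0.095  0.4345] [ 0.031  1.     0.    -0.   ]
[[325.2, 0.0, 282.5], [0.0, 325.2, 217.3], [0.0, 0.0, 1.0]]
[[0.06, 0.998, 0.001, -0.125], [0.965, -0.058, 0.256, -0.521], [0.256, -0.015, -0.967, 0.279], [0.0, 0.0, 0.0, 1.0]]
[267 271  30  30 189] [284.88359788 278.26984127]
[267 281  24  19 102] [277.68627451 293.67647059]
```

View pics/w1.png

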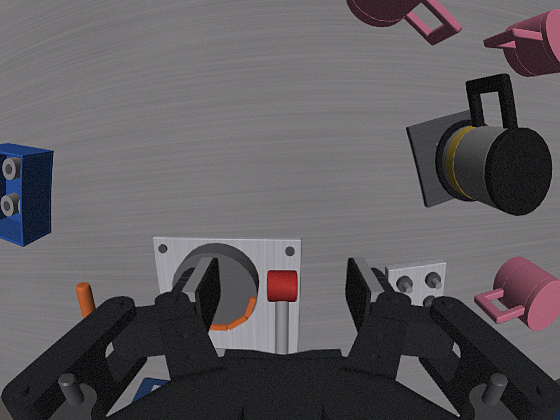

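```bash
cat >> h.py <<'E'
def fish(uv,z):
    c=get_calibration("wrist");K=c["camera_matrix"];T=np.array(c["extrinsics"])
    R,t=T[:3,:3],T[:3,3];o=-R.T@t
    d=np.array([uv[0]-K[0][2],uv[1]-K[1][2]]);r=np.hypot(*d);th=r/K[0][0]
    d=R.T@np.array([*(np.sin(th)*d/r),np.cos(th)]);return o+d*(z-o[2])/d[2]
E
python3 - <<'E'
from h import *
for z in(.17,.18,.19,.20):print(z,fish((283,286),z).round(4),fish((268,286),z)[1].round(4),fish((298,286),z)[1].round(4))
print("plate front corners",fish((153,238),.012).round(4),fish((301,239),.012).round(4))
print("platform L,R,front",fish((174,282),.05),fish((259,288),.05),fish((217,244),.05))
print("lid",fish((519,171),.16),"handle top",fish((488,78),.15))
E
```

```text
0.17 [0.5566 0.0928 0.17  ] 0.0809 0.1048
0.18 [0.5516 0.0931 0.18  ] 0.0816 0.1046
0.19 [0.5465 0.0934 0.19  ] 0.0824 0.1043
0.2 [0.5414 0.0937 0.2   ] 0.0832 0.1041
plate front corners [ 0.5602 -0.0817  0.012 ] [0.5715 0.1152 0.012 ]
platform L,R,front [ 0.60744305 -0.04682049  0.05      ] [0.61872334 0.06021949 0.05      ] [0.55934635 0.01566112 0.05      ]
lid [0.47147618 0.31404449 0.16      ] handle top [0.38846312 0.28455455 0.15      ]
```

Request:
move_arm:
  translation:
    - [0.12,-0.01,0]
    - [0.23,-0.01,0]
    - [0.23,-0.01,-0.12]
    - [0.23,-0.01,-0.24]
    - [0.23,-0.01,-0.36]
    - [0.23,-0.01,-0.48]
    - [0.23,-0.01,-0.48]
    - [0.23,-0.01,-0.48]
  spin: [0,0,0,0,0,0,0,0]

```text
time_s: 3.2
position: [0.5493, 0.0928, 0.3379]
tcp_rot: [0.031, 1.0, -0.0, -0.001]
force: [0.4, -0.4, 0.5]
width: 0.0598
grasp_force: 0.0
```

Request:
move_arm:
  translation:
    - [0,0,0]
    - [0,0,0]
    - [0,0,0]
    - [0,0,0]
    - [0,0,0]
    - [0,0,0]
  spin: [0,0,0,0,0,0]
  grip: 0
  force: 20

```text
time_s: 3.7
position: [0.5505, 0.0913, 0.3398]
tcp_rot: [0.032, 0.999, 0.0, 0.001]
force: [2.4, 1.6, 3.5]
width: 0.0215
grasp_force: 24.4
```

Request:
move_arm:
  translation:
    - [-0.018,0,0.06]
    - [-0.032,0,0.115]
    - [-0.04,0,0.175]
    - [-0.042,0,0.235]
    - [-0.036,0,0.295]
    - [-0.026,0,0.355]
    - [-0.01,0,0.41]
    - [0.012,0,0.467]
    - [0.046,0,0.53]
    - [0.046,0,0.53]
  spin: [0,0,0,0,0,0,0,0,0,0]

```text
time_s: 4.53
position: [0.5592, 0.0909, 0.446]
tcp_rot: [0.032, 0.999, 0.0, -0.0]
force: [-5.8, -1.7, 4.0]
width: 0.0215
grasp_force: 22.4
```

```bash
python3 - <<'E'
from h import *
s=sense();print(np.round(s["position"],4),s["force"],s["width"],s["grasp_force"])
cv2.imwrite("pics/s2.png",cv2.resize(grab_frame("scene")[140:320,200:400,::-1],None,fx=3,fy=3))
E
```

```text
[0.5592 0.0909 0.446 ] [-5.782444   -1.67430534  4.01778317] 0.02146493010649626 22.39047020673752
```

View pics/s2.png

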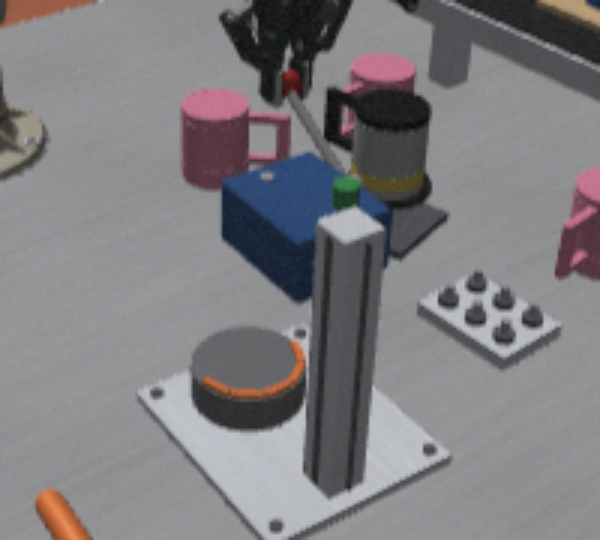

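The lever is raised and the foot rod now sticks out through the head's top at crop (267,177). I'll release, rise, and go to the canister's handle.

Request:
move_arm:
  translation:
    - [0,0,0]
    - [0,0,0]
    - [0,0,0]
    - [0,0,0]
    - [0,0,0.1]
    - [0,0,0.25]
    - [0,0,0.35]
  spin: [0,0,0,0,0,0,0]
  grip: 0.7

```text
time_s: 5.17
position: [0.5589, 0.0911, 0.5164]
tcp_rot: [0.032, 0.999, 0.0, 0.0]
force: [0.7, -0.6, 0.4]
width: 0.0595
grasp_force: 0.0
```

Request:
move_arm:
  translation:
    - [-0.8,1,0]
    - [-0.8,1,0]
    - [-0.8,1,0]
    - [-0.8,1,0]
    - [-0.8,1,0]
    - [-0.8,1,-0.2]
    - [-0.8,1,-0.4]
    - [-0.8,1,-0.4]
    - [-0.8,1,-0.4]
  spin: [0.05,0.1,0.15,0.187,0.187,0.187,0.187,0.187,0.187]

```text
time_s: 5.92
position: [0.397, 0.2921, 0.4306]
tcp_rot: [-0.116, 0.993, -0.002, -0.003]
force: [-0.5, -0.7, -0.1]
width: 0.0597
grasp_force: 0.0
```

```bash
python3 - <<'E'
from h import *
s=sense();print(np.round(s["position"],4),np.round(s["tcp_rot"],3))
cv2.imwrite("pics/w2.png",grab_frame("wrist")[:,:,::-1])
E
```

```text
[0.397  0.2921 0.4306] [-0.116  0.993 -0.002 -0.003]
```

View pics/w2.png

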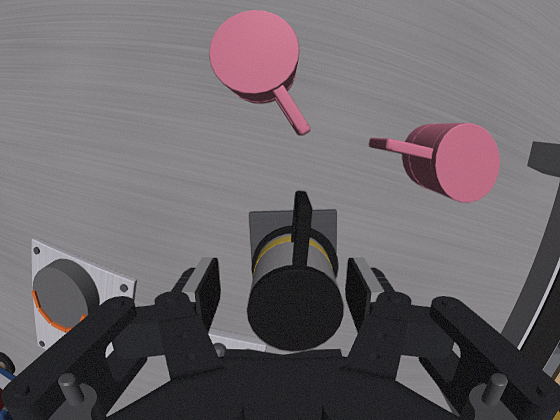

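The black handle runs up the image from the lid centre (295,307) to its outer end at about (302,195). It sits centred between the open fingers, roughly 7 px to the right.

```bash
python3 - <<'E'
from h import *
c=get_calibration("wrist");T=np.array(c["extrinsics"]);print("cam",-T[:3,:3].T@T[:3,3])
lid=fish((295,307),.16);print("lid",lid,[fish(p,.16).round(4) for p in((247,305),(343,306),(296,264),(295,350))])
for p in((294,200),(309,200),(294,230),(309,230),(302,195),(302,255)):print(p,fish(p,.15).round(4))
w=cv2.imread("pics/w2.png")
print([ (r,np.nonzero(w[r,285:320].max(1)<60)[0][[0,-1]]+285) for r in range(188,262,8) if (w[r,285:320].max(1)<60).any()])
s=sense();print(s["position"],np.degrees(2*np.arctan2(s["tcp_rot"][1],s["tcp_rot"][0]))-90)
E
```

```text
cam [0.33464861 0.27600866 0.40250428]
lid [0.47135625 0.31902184 0.16      ] [array([0.4792, 0.2787, 0.16  ]), array([0.4617, 0.3595, 0.16  ]), array([0.4321, 0.3099, 0.16  ]), array([0.5171, 0.3307, 0.16  ])]
(294, 200) [0.3833 0.2965 0.15  ]
(309, 200) [0.3805 0.3081 0.15  ]
(294, 230) [0.4074 0.3025 0.15  ]
(309, 230) [0.4046 0.3144 0.15  ]
(302, 195) [0.3779 0.3017 0.15  ]
(302, 255) [0.4271 0.3142 0.15  ]
[(196, array([295, 307])), (204, array([294, 310])), (212, array([293, 311])), (220, array([292, 311])), (228, array([285, 312])), (236, array([291, 319])), (244, array([294, 308])), (252, array([293, 307])), (260, array([292, 306]))]
[0.39834224 0.29131413 0.43331884] 103.25124031853588
```

Request:
move_arm:
  translation:
    - [-0.035,0.06,0]
    - [-0.035,0.06,-0.15]
    - [-0.035,0.06,-0.3]
    - [-0.035,0.06,-0.42]
    - [-0.035,0.06,-0.54]
    - [-0.035,0.06,-0.64]
    - [-0.035,0.06,-0.72]
    - [-0.035,0.06,-0.745]
    - [-0.035,0.06,-0.745]
  spin: [-0.01,-0.01,-0.01,-0.01,-0.01,-0.01,-0.01,-0.01,-0.01]

```text
time_s: 6.72
position: [0.393, 0.3027, 0.286]
tcp_rot: [-0.106, 0.994, -0.0, 0.0]
force: [0.2, 0.1, -0.3]
width: 0.06
grasp_force: 0.0
```

Request:
move_arm:
  translation:
    - [0,0,0]
    - [0,0,0]
    - [0,0,0]
    - [0,0,0]
    - [0,0,0]
    - [0,0,0]
    - [0,0,0]
    - [0,0,0]
  spin: [0,0,0,0,0,0,0,0]
  grip: 0
  force: 60

```text
time_s: 7.38
position: [0.3925, 0.3033, 0.2868]
tcp_rot: [-0.107, 0.994, 0.001, 0.001]
force: [-1.0, -1.4, 5.9]
width: 0.0114
grasp_force: 58.6
```

Request:
move_arm:
  translation:
    - [0,0,0.04]
    - [0,0,0.08]
    - [0,0,0.13]
    - [0,0,0.18]
    - [0,0,0.22]
    - [0,0,0.25]
    - [0,0,0.25]
    - [0,0,0.25]
    - [0,0,0.25]
  spin: [0,0,0,0,0,0,0,0,0]

```text
time_s: 8.13
position: [0.3919, 0.303, 0.3353]
tcp_rot: [-0.107, 0.994, -0.0, -0.0]
force: [1.1, -0.1, -2.6]
width: 0.0111
grasp_force: 58.5
```

```bash
python3 - <<'E'
from h import *
s=sense();print(s["position"],s["force"],s["width"])
w=grab_frame("wrist");sc=grab_frame("scene")
for n,cam in(("wrist",w),("scene",sc)):
    for m in masks_of(n,"canister")[:5]: print(n,round(m["score"],2),np.round(m["rect"]))
a=np.zeros((420,800,3),np.uint8);a[:,:400]=w[:,100:500,::-1];a[:400,400:]=cv2.resize(sc[110:310,230:430,::-1],(400,400));cv2.imwrite("pics/l3.png",a)
E
```

```text
[0.39193959 0.30301905 0.33528183] [ 1.14312859 -0.07052882 -2.55596797] 0.011060074629336735
wrist 0.69 [259. 230. 301. 357.]
wrist 0.66 [158.   2. 301. 135.]
wrist 0.57 [381. 116. 551. 224.]
scene 0.86 [305. 155. 346. 196.]
scene 0.81 [261. 170. 297. 204.]
scene 0.68 [386. 196. 419. 234.]
scene 0.48 [312. 168. 314. 193.]
```

View pics/l3.png

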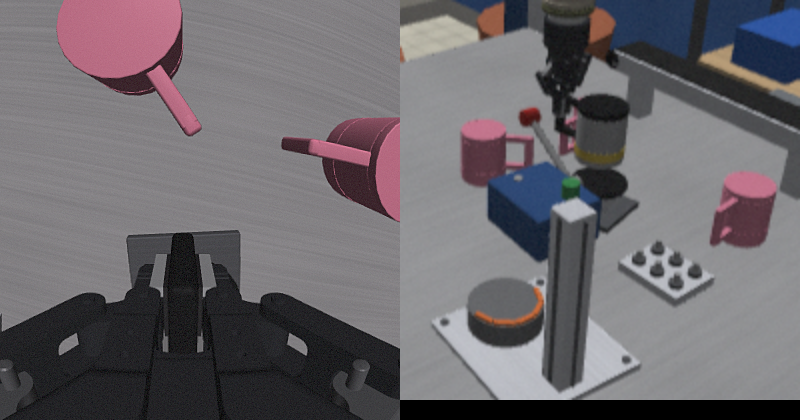

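The canister hangs upright above the stand in the right half of the picture, and the lever is still up, with the knob at (530,115). Before placing, I'll check the platform centre against the orange rim's pixels.

```bash
python3 - <<'E'
from h import *
from scipy.optimize import least_squares
import fit
for n,f,box in(("scene","scene0",(255,240,310,285)),("top","top0",(275,145,330,185))):
    im=cv2.imread(f"pics/{f}.png");h=cv2.cvtColor(im,cv2.COLOR_BGR2HSV)
    m=(h[...,0]>4)&(h[...,0]<20)&(h[...,1]>140)&(h[...,2]>90)
    k=np.zeros_like(m);k[box[1]:box[3],box[0]:box[2]]=1;v,u=np.nonzero(m&k)
    P=np.array([back(n,p,.0535)[:2] for p in zip(u,v)])
    s=least_squares(lambda c:np.hypot(*(P-c).T)-.047,[.62,0],loss="soft_l1",f_scale=.002)
    s2=least_squares(lambda c:np.hypot(*(P-c[:2]).T)-c[2],[.62,0,.047],loss="soft_l1",f_scale=.002)
    print(n,len(P),s.x.round(4),s2.x.round(4))
im=cv2.imread("pics/top0.png");print("top col302",im[150:200,302].max(1).tolist())
print("pred front edge row",proj("top",(.6253-.055,.0056,.05)),"left",proj("top",(.6253,.0564,.05)),"right",proj("top",(.6253,-.0536,.05)))
print("row170",im[170,275:330].max(1).tolist())
s=sense();print(s["position"],s["tcp_rot"])
# placement
for th in (196,201):
    a=np.radians(th);print(th,np.array([.6253,.0014])+.085*np.array([np.cos(a),np.sin(a)]))
E
```

```text
scene 102 [0.6274 0.0008] [0.6247 0.0011 0.0492]
top 74 [0.6306 0.0009] [0.6256 0.0012 0.0494]
top col302 [89, 135, 120, 118, 90, 30, 38, 66, 68, 69, 68, 69, 69, 70, 69, 70, 69, 70, 69, 69, 70, 68, 69, 70, 69, 70, 69, 71, 70, 70, 69, 71, 71, 70, 71, 70, 67, 51, 125, 153, 138, 109, 106, 107, 109, 108, 107, 106, 106, 106]
pred front edge row [299.78962073 186.96911717] left [281.58715457 166.53099895] right [321.75251086 167.49341895]
row170 [156, 157, 156, 157, 161, 158, 157, 62, 67, 70, 71, 71, 69, 71, 70, 69, 70, 69, 69, 69, 69, 70, 70, 69, 70, 69, 69, 70, 70, 70, 69, 69, 69, 69, 69, 69, 70, 69, 70, 70, 70, 70, 70, 69, 69, 70, 88, 157, 160, 159, 159, 160, 162, 161, 159]
[0.39196925 0.30304672 0.33517533] [-1.06808236e-01  9.94279496e-01 -3.35821028e-04 -4.15511066e-04]
196 [ 0.54359276 -0.02202918]
201 [ 0.54594566 -0.02906128]
```

Request:
move_arm:
  translation:
    - [0.02,-0.06,0]
    - [0.04,-0.16,0]
    - [0.07,-0.28,0]
    - [0.1,-0.4,0]
    - [0.13,-0.52,0]
    - [0.16,-0.64,0]
    - [0.19,-0.76,0]
    - [0.21,-0.87,0]
    - [0.225,-0.95,0]
    - [0.225,-1,0]
  spin: [0.01,0.02,0.03,0.041,0.041,0.041,0.041,0.041,0.041,0.041]

```text
time_s: 9.17
position: [0.4375, 0.1009, 0.3356]
tcp_rot: [-0.137, 0.991, -0.0, -0.0]
force: [-0.3, -0.3, -3.9]
width: 0.0116
grasp_force: 58.6
```

Request:
move_arm:
  translation:
    - [0.01,-0.06,0]
    - [0.02,-0.16,0]
    - [0.04,-0.28,0]
    - [0.06,-0.4,0]
    - [0.08,-0.5,-0.05]
    - [0.09,-0.57,-0.1]
    - [0.09,-0.59,-0.15]
    - [0.09,-0.59,-0.195]
    - [0.09,-0.59,-0.195]
    - [0.09,-0.59,-0.195]
  spin: [0,0,0,0,0,0,0,0,0,0]

```text
time_s: 10.0
position: [0.4548, -0.0134, 0.2961]
tcp_rot: [-0.14, 0.99, 0.0, -0.001]
force: [0.4, 0.6, -2.8]
width: 0.0115
grasp_force: 58.6
```

```bash
python3 - <<'E'
from h import *
s=sense();p=s["position"];print(p,s["force"],s["width"],np.degrees(2*np.arctan2(s["tcp_rot"][1],s["tcp_rot"][0]))-90)
t=grab_frame("top");c=grab_frame("scene")
a=np.zeros((400,800,3),np.uint8);a[:,:400]=cv2.resize(t[100:233,233:366,::-1],(400,400),interpolation=2);a[:,400:]=cv2.resize(c[160:320,210:370,::-1],(400,400),interpolation=2);cv2.imwrite("pics/p4.png",a)
b=np.radians(np.degrees(2*np.arctan2(s["tcp_rot"][1],s["tcp_rot"][0]))-180)
tgt=np.array([.6253,.0012])-.084*np.array([np.cos(b),np.sin(b)]);print("target tcp",tgt,"fraction",(tgt-np.array(p)[:2])/.2)
E
```

```text
[ 0.45481466 -0.01341878  0.2960925 ] [ 0.38490878  0.5577319  -2.78917523] 0.011529144414696338 106.06811741635937
target tcp [ 0.5445816  -0.02204952] fraction [ 0.44883468 -0.04315372]
```

View pics/p4.png

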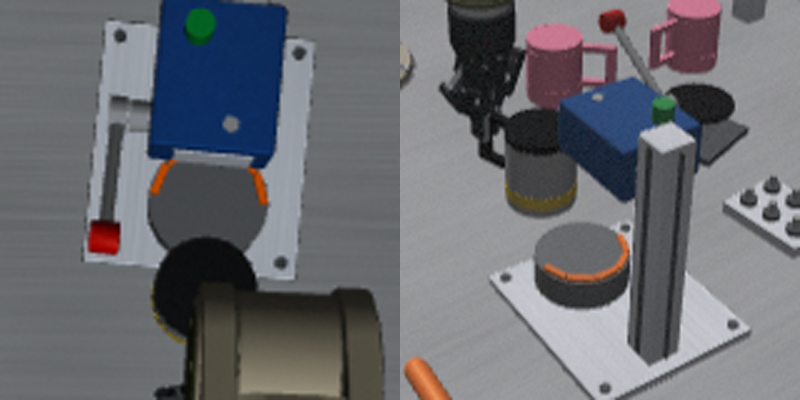

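The canister is in front of the platform, lid centre at about (205,290) in the left crop and clear of the raised knob. I'll check its offset from the tool, then slide it in.

```bash
python3 - <<'E'
from h import *
z=.168
top=back("top",(233+205/3.007,100+237/3.007),z);L=back("top",(233+153/3.007,100+287/3.007),z);R=back("top",(233+257.5/3.007,100+287/3.007),z)
print("centre x",top[0]-.042,"y",(L[1]+R[1])/2,"width",L[1]-R[1],"expected .5355 .0098")
E
```

```text
centre x 0.5342456697098575 y 0.008883759006335007 width 0.08510981368900558 expected .5355 .0098
```

Request:
move_arm:
  translation:
    - [0.05,-0.005,0]
    - [0.1,-0.01,0]
    - [0.16,-0.015,0]
    - [0.22,-0.02,0]
    - [0.28,-0.025,0]
    - [0.34,-0.03,0]
    - [0.39,-0.037,0]
    - [0.43,-0.042,0]
    - [0.45,-0.043,0]
    - [0.45,-0.043,0]
  spin: [0,0,0,0,0,0,0,0,0,0]

```text
time_s: 10.93
position: [0.5461, -0.0234, 0.2966]
tcp_rot: [-0.139, 0.99, -0.0, 0.0]
force: [-0.8, 0.1, -3.5]
width: 0.0116
grasp_force: 58.6
```

Agreement is within 1.5 mm. Lowering until contact (expected at TCP z ≈ 0.277).

Request:
move_arm:
  translation:
    - [0,0.003,-0.02]
    - [0,0.003,-0.04]
    - [0,0.003,-0.06]
    - [0,0.003,-0.075]
    - [0,0.003,-0.085]
    - [0,0.003,-0.092]
    - [0,0.003,-0.095]
    - [0,0.003,-0.095]
  spin: [0,0,0,0,0,0,0,0]

```text
time_s: 11.6
position: [0.5451, -0.0229, 0.2777]
tcp_rot: [-0.139, 0.99, 0.0, -0.0]
force: [0.1, -0.2, -3.0]
width: 0.0115
grasp_force: 58.7
```

Request:
move_arm:
  translation:
    - [0,0,-0.005]
    - [0,0,-0.01]
    - [0,0,-0.015]
    - [0,0,-0.015]
  spin: [0,0,0,0]

```text
time_s: 11.93
position: [0.5451, -0.0232, 0.2769]
tcp_rot: [-0.139, 0.99, 0.001, 0.001]
force: [-11.1, 0.6, 17.4]
width: 0.0108
grasp_force: 61.8
```

Request:
move_arm:
  translation:
    - [0,0,0.007]
    - [0,0,0.01]
    - [0,0,0.01]
  spin: [0,0,0]

```text
time_s: 12.18
position: [0.5452, -0.023, 0.277]
tcp_rot: [-0.139, 0.99, -0.0, 0.0]
force: [-2.3, 0.3, 2.2]
width: 0.0114
grasp_force: 59.6
```

Request:
move_arm:
  translation:
    - [0,0,0]
    - [0,0,0]
    - [0,0,0]
    - [0,0,0]
    - [0,0,0]
    - [0,0,0]
  spin: [0,0,0,0,0,0]
  grip: 0.6

```text
time_s: 12.68
position: [0.5452, -0.0228, 0.2767]
tcp_rot: [-0.139, 0.99, -0.0, 0.0]
force: [0.3, -0.5, 0.3]
width: 0.0509
grasp_force: 0.0
```

Request:
move_arm:
  translation:
    - [0,0,0.1]
    - [0,0,0.25]
    - [0,0,0.4]
    - [0,0,0.55]
    - [0,0,0.7]
    - [0,0,0.85]
    - [-0.2,0,0.95]
    - [-0.4,0,0.95]
    - [-0.4,0,0.95]
    - [-0.4,0,0.95]
  spin: [0,0,0,0,0,0,0,0,0,0]

```text
time_s: 13.52
position: [0.4632, -0.0235, 0.4675]
tcp_rot: [-0.139, 0.99, 0.001, 0.001]
force: [-0.2, 0.3, 1.0]
width: 0.0513
grasp_force: 0.0
```

```bash
python3 - <<'E'
from h import *
s=sense();p=s["position"];print(p,s["force"],s["width"])
t=grab_frame("top");c=grab_frame("scene");w=grab_frame("wrist")
a=np.zeros((560,800,3),np.uint8);a[:280,:400]=cv2.resize(t[120:213,233:366,::-1],(400,280),interpolation=2);a[:400,400:]=cv2.resize(c[160:320,210:370,::-1],(400,400),interpolation=2);a[280:560,:400]=w[140:420,80:480,::-1];cv2.imwrite("pics/p5.png",a)
E
```

```text
[ 0.46323634 -0.02346084  0.46750829] [-0.16059465  0.34470134  1.03313623] 0.05126740980411257
```

View pics/p5.png

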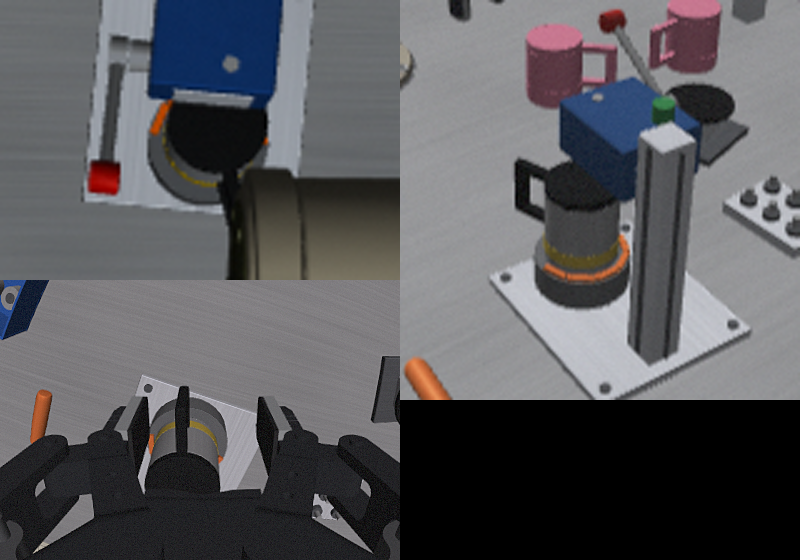

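The canister stands upright and released on the platform, with the lever still up. I'll measure its centre.

```bash
python3 - <<'E'
from h import *
z=.15
f=back("top",(233+215/3.007,120+172.5/3.007),z);L=back("top",(233+166/3.007,120+125/3.007),z);R=back("top",(233+267/3.007,120+125/3.007),z)
print("centre x",f[0]+.042,"y",(L[1]+R[1])/2,"width",L[1]-R[1],"nest .6253 .0012")
k=back("top",(233+104/3.007,120+178/3.007),.293);print("knob",k)
E
```

```text
centre x 0.6246055831285406 y -0.000143492362704261 width 0.08412824054298551 nest .6253 .0012
knob [0.55620949 0.09039682 0.293     ]
```

Request:
move_arm:
  translation:
    - [0,0,0.15]
    - [0,0,0.25]
    - [0.1,0.15,0.25]
    - [0.25,0.3,0.25]
    - [0.4,0.45,0.25]
    - [0.477,0.573,0.25]
    - [0.477,0.573,0.25]
    - [0.477,0.573,0.25]
    - [0.477,0.573,0.25]
  spin: [-0.05,-0.1,-0.15,-0.2,-0.222,-0.222,-0.222,-0.222,-0.222]
  grip: 0.7

```text
time_s: 14.42
position: [0.5614, 0.0916, 0.5156]
tcp_rot: [0.035, 0.999, -0.001, -0.001]
force: [-0.2, -0.2, -0.8]
width: 0.0595
grasp_force: 0.0
```

Request:
move_arm:
  translation:
    - [0,0,-0.08]
    - [0,0,-0.16]
    - [0,0,-0.25]
    - [0,0,-0.32]
    - [0,0,-0.355]
    - [0,0,-0.355]
    - [0,0,-0.355]
  spin: [0,0,0,0,0,0,0]

```text
time_s: 15.0
position: [0.5605, 0.0909, 0.4463]
tcp_rot: [0.036, 0.999, 0.0, 0.0]
force: [0.1, -0.1, 1.0]
width: 0.0594
grasp_force: 0.0
```

Request:
move_arm:
  translation:
    - [0,0,0]
    - [0,0,0]
    - [0,0,0]
    - [0,0,0]
    - [0,0,0]
    - [0,0,0]
  spin: [0,0,0,0,0,0]
  grip: 0
  force: 20

```text
time_s: 15.5
position: [0.5605, 0.091, 0.4463]
tcp_rot: [0.036, 0.999, -0.0, 0.0]
force: [-3.1, -4.0, 4.7]
width: 0.0217
grasp_force: 24.2
```

Request:
move_arm:
  translation:
    - [-0.04,0,-0.064]
    - [-0.06,0,-0.12]
    - [-0.077,0,-0.178]
    - [-0.087,0,-0.238]
    - [-0.092,0,-0.297]
    - [-0.09,0,-0.357]
    - [-0.083,0,-0.416]
    - [-0.075,0,-0.46]
    - [-0.061,0,-0.503]
    - [-0.061,0,-0.503]
  spin: [0,0,0,0,0,0,0,0,0,0]

```text
time_s: 16.33
position: [0.5488, 0.0918, 0.3434]
tcp_rot: [0.035, 0.999, -0.0, -0.0]
force: [3.0, -1.7, -0.7]
width: 0.0215
grasp_force: 25.3
```

Request:
move_arm:
  translation:
    - [0.01,0,-0.028]
    - [0.02,0,-0.045]
    - [0.023,0,-0.053]
    - [0.023,0,-0.053]
  spin: [0,0,0,0]

```text
time_s: 16.67
position: [0.5528, 0.0915, 0.3341]
tcp_rot: [0.035, 0.999, -0.0, -0.001]
force: [-3.8, -2.2, 3.9]
width: 0.0213
grasp_force: 26.0
```

Request:
move_arm:
  translation:
    - [0.004,0,-0.008]
    - [0.007,0,-0.014]
    - [0.007,0,-0.014]
  spin: [0,0,0]

```text
time_s: 16.92
position: [0.5537, 0.0914, 0.3325]
tcp_rot: [0.035, 0.999, 0.0, -0.001]
force: [-12.0, -3.2, 15.2]
width: 0.0214
grasp_force: 27.7
```

Force rises to 15 N, so the foot is on the lid. Release and withdraw.

Request:
move_arm:
  translation:
    - [0,0,0.005]
    - [0,0,0.005]
    - [0,0,0.005]
    - [0,0,0.005]
    - [0,0,0.005]
    - [0,0,0.005]
  spin: [0,0,0,0,0,0]
  grip: 0.7

```text
time_s: 17.42
position: [0.5543, 0.0919, 0.3325]
tcp_rot: [0.035, 0.999, -0.0, -0.0]
force: [0.4, 0.3, -0.4]
width: 0.0598
grasp_force: 0.0
```

Request:
move_arm:
  translation:
    - [-0.01,0,0.1]
    - [-0.02,0,0.2]
    - [-0.03,0,0.35]
    - [-0.1,0.1,0.5]
    - [-0.25,0.2,0.6]
    - [-0.4,0.5,0.6]
    - [-0.4,0.8,0.6]
    - [-0.4,0.8,0.6]
    - [-0.4,0.8,0.6]
    - [-0.4,0.8,0.6]
  spin: [0,0,0,0,0,0,0,0,0,0]

```text
time_s: 18.25
position: [0.4731, 0.2549, 0.4521]
tcp_rot: [0.032, 0.999, -0.0, -0.0]
force: [0.2, -1.9, 0.2]
width: 0.0601
grasp_force: 0.0
```

```bash
python3 - <<'E'
from h import *
s=sense();print(s["position"],s["force"],s["time_s"])
t=grab_frame("top")
h=cv2.cvtColor(t,cv2.COLOR_RGB2HSV);m=((h[...,0]<5)|(h[...,0]>175))&(h[...,1]>170)&(h[...,2]>80)
m[:, :255]=0;m[:,285:]=0;v,u=np.nonzero(m);print("knob px",u.mean(),v.mean(),"start knob ~267.7,188")
g=t.max(2)<40;g[:150]=0;g[200:]=0;g[:,:275]=0;g[:,330:]=0;v,u=np.nonzero(g);print("lid",u.min(),u.max(),v.min(),v.max())
for r in(160,165,170):x=np.nonzero(g[r])[0];print(r,x.min(),x.max(),"centre y",(back("top",(x.min()-.5,r),.15)[1]+back("top",(x.max()+.5,r),.15)[1])/2)
E
```

```text
[0.47308762 0.25493166 0.45210038] [ 0.23207727 -1.89765654  0.20835438] 18.25
knob px 267.30645161290323 187.51612903225808 start knob ~267.7,188
lid 283 321 154 198
160 288 321 centre y 0.001173637358992636
165 288 320 centre y 0.0022076916105342043
170 291 318 centre y 0.000745566019169433
```

The lever is down, the canister is centred, and the arm is clear. Handing in.

```bash
python3 -c "
from plant import *
print(close_job())"
```

```text
the job is handed in; nothing more can be done
None
```

The job is handed in, but the verdict isn't known to me: the canister stands upright and released within about 2 mm of the platform's centre, the lever is back down with the foot pressing on the lid, and the arm is clear of everything.

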